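# Make up two instrument kits from the stock tray

## Task

Make up the two instrument kits from the grey stock tray: the blue tray gets the white handle, the clear lens head and the violet battery; the yellow tray gets the green handle and the motor. Lay each handle flat in the tray's long bay and stand each round part upright in a square bay of its own, everything down on the tray floor and set down rather than dropped. The black handle and the amber lens head are spare and stay lying in the stock tray; the handles are packed tight, so you may need to slide one lengthwise out of the row to get your fingers round it.

Things in the scene. Friction and masses are not known exactly. Their poses are not given: they have to be found in the camera images.
- blue_tray: Blue kit tray, fixed, 140 (x) by 146 (y) mm. Origin: centre of underside. Floor 3 mm thick; tops of the 5 mm walls 11 mm and of the 4 mm ribs 9 mm above the bench. Long handle bay centred at x -35, y 0 mm, 60 (x) by 136 (y) mm inside; two square bays 66 by 66 mm inside, centred at x +32, y -35 and +35 mm.
- yellow_tray: Yellow kit tray, fixed, 140 (x) by 146 (y) mm. Origin: centre of underside. Floor 3 mm thick; tops of the 5 mm walls 11 mm and of the 4 mm ribs 9 mm above the bench. Long handle bay centred at x -35, y 0 mm, 60 (x) by 136 (y) mm inside; two square bays 66 by 66 mm inside, centred at x +32, y -35 and +35 mm.
- stock_tray: Grey stock tray, fixed, 200 (x) by 326 (y) mm; floor, walls and ribs as the kit trays. Origin: centre of underside. Long bay centred at x -41, y 0, 108 (x) by 316 (y) mm inside: three handles abreast along y, at x -76, -41, -6, their middles within 6 mm of y 0, so about 95 mm is free beyond each end. Four small bays 78 by 76 mm centred at x +56, y -120, -40, +40, +120 mm, a round part in each.
- white_handle: White moulded instrument handle, ribbed, loose, 0.12 kg, lying flat: 110 long, 34 wide, 28 mm high; grip it across its width. Origin: centre of underside; y along its length (collar at +y), z up. For the blue tray, either way round. Starts in the stock tray's long bay along the tray's y, about 1 mm from its neighbours: no finger room between; slides along y if pushed on its end.
- green_handle: Green moulded instrument handle, ribbed, loose, 0.12 kg, lying flat: 110 long, 34 wide, 28 mm high; grip it across its width. Origin: centre of underside; y along its length (collar at +y), z up. For the yellow tray, either way round. Starts in the stock tray's long bay along the tray's y, about 1 mm from its neighbours: no finger room between; slides along y if pushed on its end.
- black_handle: Black moulded instrument handle, ribbed, loose, 0.12 kg, lying flat: 110 long, 34 wide, 28 mm high; grip it across its width. Origin: centre of underside; y along its length (collar at +y), z up. Spare; it may be pushed along in the stock tray. Starts in the stock tray's long bay along the tray's y, about 1 mm from its neighbours: no finger room between; slides along y if pushed on its end.
- clear_lens: Lens head with clear, pale-blue glass in a bright metal ring: black knurled puck 48 mm in diameter, 24 mm high, loose, 0.07 kg. For a square bay of the blue tray. Origin: centre of its underside; z up. Starts upright in one of the stock tray's small bays, within 3 mm of its middle.
- amber_lens: Lens head with amber-orange glass, otherwise the same puck: 48 mm in diameter, 24 mm high, loose. Spare: stays in the stock tray. Origin: centre of its underside; z up. Starts upright in one of the stock tray's small bays, within 3 mm of its middle.
- motor: Small geared motor, upright: bright steel can 38 mm in diameter, 42 mm high, plus a thin brass pinion 13 mm tall on top, loose, 0.16 kg. For a square bay of the yellow tray. Origin: centre of its underside; z up. Starts upright in one of the stock tray's small bays, within 3 mm of its middle.
- battery: Rechargeable battery, upright: cylinder in a violet sleeve, 36 mm in diameter, 56 mm high, loose, 0.14 kg. For a square bay of the blue tray. Origin: centre of its underside; z up. Starts upright in one of the stock tray's small bays, within 3 mm of its middle.
Mind the look-alikes: they are no part of the job. What is meant by the black_handle is not pink, and is the smaller of those in its own colour.

How it is judged:
By the outcome, as a careful person would: the job done as asked, in the order asked, and still so for the second after the job is handed in, with the robot touching nothing.
It also fails if it takes over 128 s, if anything falls off the work surface, if the arm or the gripper's body presses on something with over 40 N, if the wrist force passes 120 N, or if a joint passes its speed limit or range.

## Robot

A 6-joint arm with a two-finger parallel gripper is mounted at the origin on the work surface. World frame = base frame: x ahead of the robot, y to its left, z up, the work surface at z = 0. Lengths are in m, angles in rad, forces in N, time in s.
With the tool pointing down it reaches from about 0.35 to 0.95 m from the base axis. Payload 17.4 kg.
Tool frame: the origin (TCP) lies between the finger pads; the fingertips stand 25 mm ahead of it and the grasp point (between the pads) lies 6 mm ahead of it; z points along the fingers, y is the line along which they close (so a half turn about z gives the same grasp; the last joint's range is limited). The gripper opens to 93 mm and grips with 3 to 60 N. Pads are 15 mm wide; open, the fingers measure 128 mm over their backs; the gripper's body (75 mm by 188 mm) begins 65 mm behind the grasp point.
Start: joints at [-1.327, 0.116, 1.442, -0, 1.584, -0.038], TCP at [0.188, -0.648, 0.244] pointing down, gripper open.
Joint ranges: [-2.83, 2.83], [-0.83, 2.19], [0.07, 2.5], [-1.14, 4.28], [0.01, 3], [-2.97, 2.97]. Speed limits (rad/s): [1.89, 1.89, 2.22, 3.14, 3.14, 3.14].

## Interface

Orientations are given as a unit quaternion [x, y, z, w].
In Python, from station import status, cams, arm gives the robot as it stands.
- The arm moves only by the shell command python3 -m creep 'ROWS' [OPENING] [FORCE]. ROWS is JSON, a list of rows, each a list of 2 entries, a list of its own where there are three numbers: the shift along the world's x, y, z in m, then the turn, a rotation vector about the world's x, y, z in rad. In form: [[[dx, dy, dz], [wx, wy, wz]], ...]. A call has 1 to 12 rows; each row is the pose to reach, as a shift and turn from the pose commanded when the call began; what a row does not reach only later rows make up. A row lasts 1/8 s, in which the tool goes at most 62.5 mm and 10.7 degrees, less where a joint would pass 70% of its speed; a pose out of reach is approached as far as the arm can. A call with a gripper value outside its range is refused whole. OPENING is the finger opening in m, from 0 to 0.093, set as the call begins (- or left out, the last holds). The fingers move at their own pace and stop on an object; FORCE is the grip in N (left out, the last holds). Time passes only in rows, so rows that repeat a pose let the fingers close. It gives the time, the measured TCP pose, the force, the opening and the grip force at its end, in the units of the state.
- status.get_state(): the state, without advancing time (a new reading comes with each control period).
- cams.capture(name): name is "scene" or "top" or "wrist"; returns the picture (480x640x3 uint8, red, green, blue); there is no depth.
- cams.camera_info(name): a dict with "fx", "fy", "cx", "cy" (pixels), "R" (3x3) and "t" (3): a world point X has camera coordinates R X + t. Camera axes: x right, y down, z forward; pixel columns grow to the right and rows downward; lengths in m; the calibration is good to about 2 mm. A picture is of the moment at which its call begins: read the wrist's pose just before it. camera_info takes no time and is no camera call; for the wrist camera it gives the pose at the moment of the call.
- arm.hand_in(): hands the job in; it is judged then, once.
The state is a dict: "clock": time; "qpos": joint angles; "dq": joint speeds; "joint_efforts": joint torques, N m; "ee_pos": TCP position; "ee_rot": TCP orientation; "contact_force": force on the tool from outside, world axes, zero at the start; "ft_torque": the same for the moment, N m; "width": opening from 0.0 (shut) to 1.0 (fully open); "grasp_force": force on a finger pad.
Only numpy, scipy, OpenCV 4.12 (cv2) and the standard library are available. Lean on these libraries where they do the work, as an engineer would, in place of code of your own. Each camera call takes 0.05 s, during which the arm holds its last target. There are 200 camera calls.

## Working session

There is one attempt and no reset: what is moved stays moved. The work goes in short steps, Python scripts to look and compute and a shell command to move; the robot and the scene stay as the last step left them, time stands still between calls to the robot, and variables do not carry over. Pictures are saved under pics/ and viewed, at most 14 in all, crops included, and the job is handed in when it is done.

```bash
ls; mkdir -p pics
cat > h.py <<'E'
import numpy as np, cv2
from station import status, cams, arm
def pic(n,f):
    im=cams.capture(n); cv2.imwrite('pics/'+f,im[:,:,::-1]); return im
def px2w(n,u,v,z,info=None):
    i=info or cams.camera_info(n); R=np.array(i['R']);t=np.array(i['t'])
    d=R.T@np.array([(u-i['cx'])/i['fx'],(v-i['cy'])/i['fy'],1]); c=-R.T@t
    return c+d*(z-c[2])/d[2]
def w2px(n,X,info=None):
    i=info or cams.camera_info(n); p=np.array(i['R'])@np.array(X)+np.array(i['t'])
    return i['fx']*p[0]/p[2]+i['cx'], i['fy']*p[1]/p[2]+i['cy']
E
python3 - <<'E'
from h import *
pic('top','top1.png'); pic('scene','scene1.png')
for n in('top','scene'):
    i=cams.camera_info(n); print(n,i['fx'],-np.array(i['R']).T@np.array(i['t']), np.round(i['R'],2).tolist())
s=status.get_state(); print(s['ee_pos'],s['ee_rot'],s['clock'],s['width'])
E
```

```text
pics
top 516.2555403090257 [0.34193129 0.01430734 1.15810787] [[0.02, -1.0, 0.02], [-0.99, -0.02, -0.13], [0.14, -0.02, -0.99]]
scene 442.36706755831443 [ 0.78827975 -0.54770379  0.52977421] [[0.87, 0.49, 0.0], [0.3, -0.54, -0.79], [-0.38, 0.69, -0.62]]
[ 0.18763053 -0.64823672  0.24295644] [ 9.90093916e-01  1.40405695e-01 -6.53688314e-05 -5.24372416e-04] 0.1 1.003964007995543
```

View pics/top1.png

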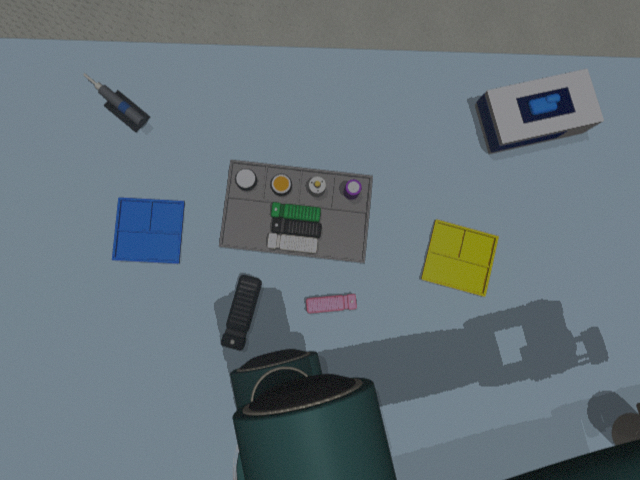

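View pics/scene1.png

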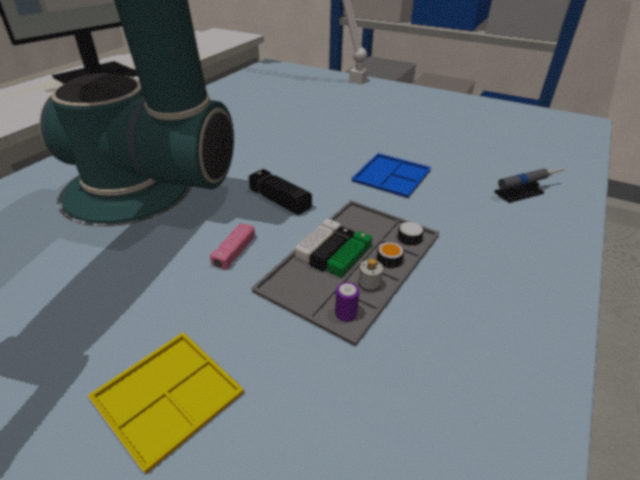

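Top view: blue tray ~(149,230), yellow ~(460,258), stock tray ~(296,211). In the stock tray, top row from left: clear lens (246,179), amber (281,185), motor (317,185), battery (352,188). Handles: green (296,212), black (296,227), white (293,243). The large black (241,312) and pink (331,303) handles are look-alikes outside.

Run:
```python
from h import *
im=cv2.imread('pics/top1.png'); hsv=cv2.cvtColor(im,cv2.COLOR_BGR2HSV)
for n,lo,hi in(('blue',(105,170,80),(125,255,255)),('yellow',(22,150,80),(35,255,255))):
    m=cv2.inRange(hsv,lo,hi); m[:150]=0
    c=max(cv2.findContours(m,0,2)[0],key=cv2.contourArea); b=cv2.boxPoints(cv2.minAreaRect(c))
    w=np.array([px2w('top',u,v,.008) for u,v in b]); print(n,np.round(w[:,:2],4).tolist(),w.mean(0).round(4))
st=[(231,160),(372,175),(365,263),(220,248)]
w=np.array([px2w('top',u,v,.011)[:2] for u,v in st]);print('stock',w.round(3).tolist(),w.mean(0))
cv2.imwrite('pics/c1.png',cv2.resize(im[150:275,210:385],None,fx=4.5,fy=4.5,interpolation=cv2.INTER_CUBIC))
print(cams.camera_info('wrist'))
```

```text
blue [[0.4356, 0.4295], [0.5751, 0.4313], [0.5697, 0.2791], [0.43, 0.2798]] [0.5026 0.3549 0.008 ]
yellow [[0.4063, -0.255], [0.5417, -0.2924], [0.5054, -0.4398], [0.3709, -0.4001]] [ 0.4561 -0.3468  0.008 ]
stock [[0.667, 0.175], [0.64, -0.147], [0.438, -0.132], [0.465, 0.192]] [0.55269465 0.02200076]
{'fx': 395.3554635456558, 'fy': 395.3554635456558, 'cx': 320.0954804786837, 'cy': 242.00971581143062, 'R': array([[ 2.78742200e-01, -9.60365944e-01,  1.99521759e-04],
       [-9.30640935e-01, -2.70063339e-01,  2.46927607e-01],
       [-2.37086981e-01, -6.90148275e-02, -9.69033909e-01]]), 't': array([-0.67424768, -0.02875383,  0.38883606])}
```

View pics/c1.png

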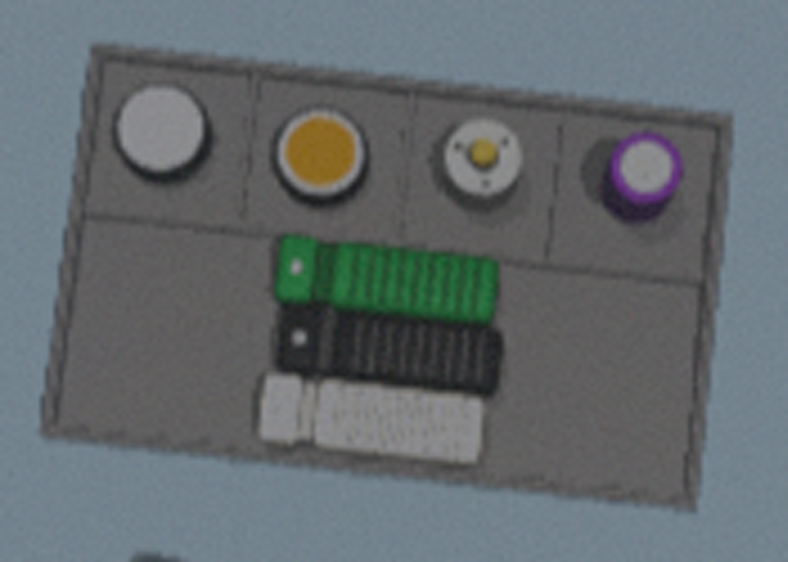

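The crop shows the clear lens at left (162,128), then amber (320,152), motor (482,157) and battery (645,172). Black is the middle handle, between green and white. I'll survey with the wrist camera from above the stock tray, with the closing line along the tray's y.

```bash
A='[[0.31,0.668,0],[0,0,-0.365]]'
python3 -m creep '[[[0.03,0.06,0],[0,0,-0.03]],[[0.06,0.12,0],[0,0,-0.06]],[[0.09,0.18,0],[0,0,-0.1]],[[0.11,0.23,0],[0,0,-0.13]],[[0.14,0.29,0],[0,0,-0.16]],[[0.17,0.35,0],[0,0,-0.2]],[[0.19,0.41,0],[0,0,-0.23]],[[0.22,0.47,0],[0,0,-0.26]],[[0.25,0.53,0],[0,0,-0.3]],[[0.28,0.59,0],[0,0,-0.33]],[[0.3,0.64,0],[0,0,-0.35]],[[0.31,0.668,0],[0,0,-0.365]]]' 0 20
python3 -m creep '[[[0,0,0],[0,0,0]],[[0,0,0],[0,0,0]]]'
python3 - <<'E'
from h import *
im=pic('wrist','w1.png'); s=status.get_state(); print(s['ee_pos'],s['ee_rot'],s['dq'],s['clock'])
import pickle; pickle.dump(cams.camera_info('wrist'),open('w1.pkl','wb'))
E
```

```text
clock: 1.6
ee_pos: [0.4981, 0.022, 0.2434]
ee_rot: [0.999, -0.041, -0.0, -0.0]
contact_force: [-0.2, -0.9, 0.5]
width: 0.005
grasp_force: 0.0
clock: 1.85
ee_pos: [0.4975, 0.0194, 0.2434]
ee_rot: [0.999, -0.041, -0.0, 0.0]
contact_force: [-0.8, -0.6, -0.4]
width: 0.008
grasp_force: 0.0
[0.49741808 0.01887156 0.24351541] [ 9.99124338e-01 -4.18392789e-02 -1.38867341e-04  1.12634320e-04] [-0.01600485 -0.0048847   0.00173671  0.00046956 -0.00324169  0.00318422] 1.9
```

View pics/w1.png

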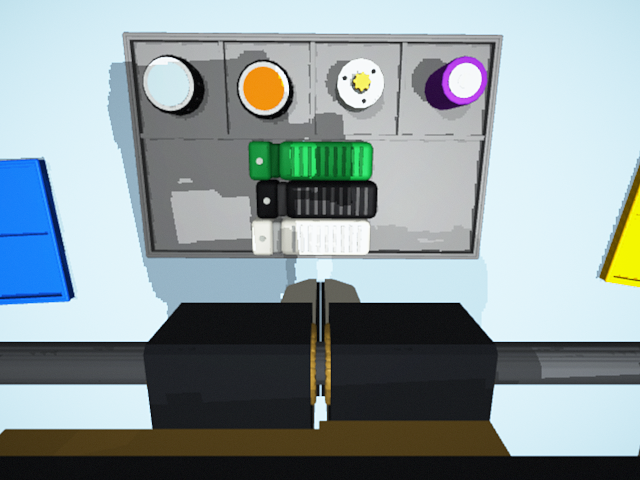

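Wrist view: outer stock corners are (124,34), (502,36), (478,258) and (148,258). Top centres: clear lens (169,84), amber (265,88), motor (360,83), battery (465,80). Black handle spans cols 256–377 at row 199, green 249–373 at row 160, white 251–370 at row 237.

```bash
cat >> h.py <<'E'
import pickle
def tf(o,yaw,p):
    c,s=np.cos(yaw),np.sin(yaw); return np.array(o)+[c*p[0]-s*p[1],s*p[0]+c*p[1]]
E
python3 - <<'E'
from h import *
I=pickle.load(open('w1.pkl','rb'))
f=lambda u,v,z:px2w('wrist',u,v,z,I)[:2]
c=np.array([f(*p,.011) for p in((124,34),(502,36),(478,258),(148,258))])
o=c.mean(0); yd=(c[0]-c[1]+c[3]-c[2]); yaw=np.arctan2(-yd[0],yd[1]); 
print('stock',c.round(4).tolist(),o.round(4),np.degrees(yaw))
for n,u,v,z in(('lens',169,84,.027),('amber',265,88,.027),('motor',360,83,.045),('batt',465,80,.059),('g+',249,160,.031),('g-',373,160,.031),('b+',256,199,.031),('b-',377,199,.031),('w+',251,237,.031),('w-',370,237,.031)):
    w=f(u,v,z); print(n,w.round(4),'tray',tf([0,0],-yaw,w-o).round(4))
E
```

```text
stock [[0.6686, 0.1742], [0.6402, -0.1497], [0.4416, -0.1322], [0.4687, 0.1918]] [0.5548 0.021 ] -4.893932274291456
lens [0.623  0.1373] tray [0.0581 0.1217]
amber [0.6131 0.0567] tray [0.0551 0.0405]
motor [ 0.6082 -0.022 ] tray [ 0.0569 -0.0383]
batt [ 0.6019 -0.1012] tray [ 0.0574 -0.1178]
g+ [0.5549 0.0771] tray [-0.0046  0.0559]
g- [ 0.5459 -0.0312] tray [-0.0044 -0.0528]
b+ [0.5203 0.0752] tray [-0.0389  0.0511]
b- [ 0.5113 -0.0331] tray [-0.0387 -0.0576]
w+ [0.4859 0.0841] tray [-0.074  0.057]
w- [ 0.4768 -0.025 ] tray [-0.0738 -0.0525]
```

```bash
python3 -m creep '[[[0.012,0.045,-0.03],[0,0,0]],[[0.024,0.085,-0.06],[0,0,0]],[[0.024,0.085,-0.11],[0,0,0]],[[0.024,0.085,-0.16],[0,0,0]],[[0.024,0.085,-0.19],[0,0,0]],[[0.024,0.085,-0.205],[0,0,0]],[[0.024,0.085,-0.211],[0,0,0]],[[0.024,0.085,-0.211],[0,0,0]],[[0.024,0.085,-0.211],[0,0,0]]]'
python3 -m creep '[[[-0.001,-0.008,0],[0,0,0]],[[-0.001,-0.016,0],[0,0,0]],[[-0.002,-0.025,0],[0,0,0]],[[-0.003,-0.035,0],[0,0,0]],[[-0.004,-0.045,0],[0,0,0]],[[-0.005,-0.055,0],[0,0,0]],[[-0.006,-0.065,0],[0,0,0]],[[-0.006,-0.075,0],[0,0,0]],[[-0.007,-0.084,0],[0,0,0]],[[-0.008,-0.092,0],[0,0,0]],[[-0.008,-0.092,0],[0,0,0]],[[-0.008,-0.092,0],[0,0,0]]]'
python3 -m creep '[[[0,0.004,0],[0,0,0]],[[0,0.004,0.05],[0,0,0]],[[0,0.004,0.1],[0,0,0]],[[0,0.004,0.15],[0,0,0]],[[-0.016,0.003,0.2],[0,0,0]],[[-0.016,0.003,0.211],[0,0,0]],[[-0.016,0.003,0.211],[0,0,0]],[[-0.016,0.003,0.211],[0,0,0]]]'
python3 - <<'E'
from h import *
im=pic('wrist','w2.png'); s=status.get_state(); print(s['ee_pos'],s['clock'])
pickle.dump(cams.camera_info('wrist'),open('w2.pkl','wb'))
E
```

```text
clock: 3.02
ee_pos: [0.5223, 0.1046, 0.0338]
ee_rot: [0.999, -0.042, 0.001, -0.0]
contact_force: [-0.1, -0.2, -0.6]
width: 0.004
grasp_force: 0.0
clock: 4.53
ee_pos: [0.5135, 0.0125, 0.0324]
ee_rot: [0.999, -0.042, -0.0, 0.0]
contact_force: [0.6, -0.0, 0.3]
width: 0.005
grasp_force: 0.0
clock: 5.52
ee_pos: [0.4975, 0.0158, 0.2418]
ee_rot: [0.999, -0.042, -0.001, 0.0]
contact_force: [-0.1, 1.1, -0.2]
width: 0.006
grasp_force: 0.0
[0.49745717 0.01571446 0.24185049] 5.575
```

View pics/w2.png

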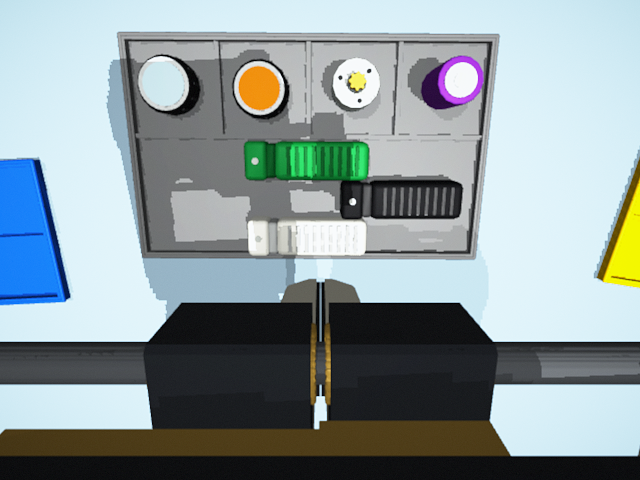

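Black now spans cols 340–462 and leaves a free channel. White and green haven't moved. Next I'll grip white.

```bash
python3 -m creep '[[[-0.003,0.003,-0.01],[0,0,0.18]],[[-0.006,0.005,-0.02],[0,0,0.36]],[[-0.01,0.007,-0.03],[0,0,0.54]],[[-0.014,0.01,-0.04],[0,0,0.72]],[[-0.0176,0.014,-0.05],[0,0,0.9]],[[-0.0176,0.014,-0.07],[0,0,1.08]],[[-0.0176,0.014,-0.09],[0,0,1.26]],[[-0.0176,0.014,-0.11],[0,0,1.42]],[[-0.0176,0.014,-0.12],[0,0,1.571]],[[-0.0176,0.014,-0.12],[0,0,1.571]]]' 0.049 20
python3 -m creep '[[[0,0,-0.04],[0,0,0]],[[0,0,-0.065],[0,0,0]],[[0,0,-0.08],[0,0,0]],[[0,0,-0.085],[0,0,0]],[[0,0,-0.085],[0,0,0]],[[0,0,-0.085],[0,0,0]]]'
python3 -m creep '[[[0,0,0],[0,0,0]],[[0,0,0],[0,0,0]],[[0,0,0],[0,0,0]],[[0,0,0],[0,0,0]],[[0,0,0],[0,0,0]],[[0,0,0],[0,0,0]]]' 0.0 20
python3 - <<'E'
from h import *
I=pickle.load(open('w1.pkl','rb'))
print(px2w('wrist',72,298,.011,I),px2w('wrist',44,158,.011,I), px2w('wrist',600,279,.011,I))
E
```

```text
clock: 6.82
ee_pos: [0.4794, 0.0296, 0.1219]
ee_rot: [0.736, 0.677, -0.001, -0.001]
contact_force: [-0.6, 1.2, 0.7]
width: 0.526
grasp_force: 0.0
clock: 7.58
ee_pos: [0.4806, 0.0296, 0.0396]
ee_rot: [0.736, 0.677, 0.0, 0.0]
contact_force: [0.1, 0.1, -0.3]
width: 0.524
grasp_force: 0.0
clock: 8.32
ee_pos: [0.4802, 0.0296, 0.039]
ee_rot: [0.736, 0.677, 0.0, 0.0]
contact_force: [-1.6, -0.4, 6.5]
width: 0.363
grasp_force: 20.0
[0.43341222 0.27629136 0.011     ] [0.57181834 0.269217   0.011     ] [ 0.40945205 -0.25410352  0.011     ]
```

White gripped at 33.8 mm. I'll lift it, carry it over the blue tray and look.

```bash
python3 -m creep '[[[0,0,0.01],[0,0,0]],[[0,0,0.04],[0,0,0]],[[0,0,0.09],[0,0,0]],[[-0.002,0.04,0.14],[0,0,0.01]],[[-0.005,0.09,0.18],[0,0,0.015]],[[-0.005,0.14,0.19],[0,0,0.02]],[[-0.005,0.19,0.19],[0,0,0.03]],[[-0.005,0.24,0.19],[0,0,0.035]],[[-0.005,0.28,0.19],[0,0,0.035]],[[-0.005,0.31,0.19],[0,0,0.035]],[[-0.005,0.32,0.19],[0,0,0.035]],[[-0.005,0.32,0.19],[0,0,0.035]]]'
python3 -m creep '[[[0,0,0],[0,0,0]],[[0,0,0],[0,0,0]]]'
python3 - <<'E'
from h import *
im=pic('wrist','w3.png'); s=status.get_state(); print(s['ee_pos'],s['clock'])
pickle.dump(cams.camera_info('wrist'),open('w3.pkl','wb'))
E
```

```text
clock: 9.82
ee_pos: [0.475, 0.3495, 0.2286]
ee_rot: [0.724, 0.69, -0.0, 0.0]
contact_force: [0.9, 0.2, -1.2]
width: 0.363
grasp_force: 20.0
clock: 10.07
ee_pos: [0.4753, 0.3488, 0.2289]
ee_rot: [0.724, 0.69, 0.0, 0.0]
contact_force: [0.1, -0.7, -1.1]
width: 0.367
grasp_force: 20.0
[0.47526238 0.34892512 0.22890171] 10.125
```

View pics/w3.png

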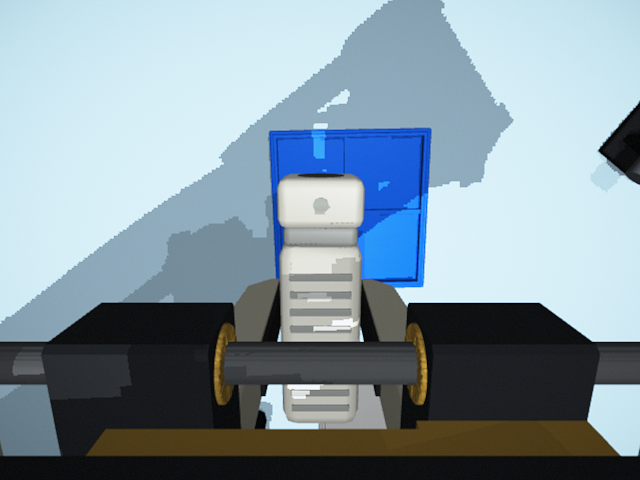

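The blue tray's outer corners are visible at (270,131), (431,128) and (422,286). White is held level.

Run:
```python
from h import *
I=pickle.load(open('w3.pkl','rb'))
a,b,c=[px2w('wrist',u,v,.011,I)[:2] for u,v in((270,131),(431,128),(422,286))]
o=(a+c)/2; d=b-a; e=b-c; print(a,b,c,o,np.linalg.norm(d),np.linalg.norm(e),np.degrees([np.arctan2(d[1],d[0]),np.arctan2(-e[0],e[1])]))
yaw=np.radians(-2.5)
for p in((-.035,0),(.032,.035),(.032,-.035)): print(p,tf(o,yaw,p).round(4))
```

```text
[0.43574255 0.4282828 ] [0.57631254 0.42403586] [0.57078004 0.27755367] [0.50326129 0.35291823] 0.14063413581665207 0.14658663623331952 [-1.73050642 -2.16298254]
(-0.035, 0) [0.4683 0.3544]
(0.032, 0.035) [0.5368 0.3865]
(0.032, -0.035) [0.5337 0.3166]
```

```bash
python3 -m creep '[[[-0.0085,0.0045,-0.04],[0,0,0.013]],[[-0.0085,0.0045,-0.09],[0,0,0.013]],[[-0.0085,0.0045,-0.14],[0,0,0.013]],[[-0.0085,0.0045,-0.17],[0,0,0.013]],[[-0.0085,0.0045,-0.182],[0,0,0.013]],[[-0.0085,0.0045,-0.187],[0,0,0.013]],[[-0.0085,0.0045,-0.189],[0,0,0.013]],[[-0.0085,0.0045,-0.19],[0,0,0.013]],[[-0.0085,0.0045,-0.1905],[0,0,0.013]],[[-0.0085,0.0045,-0.1905],[0,0,0.013]],[[-0.0085,0.0045,-0.1905],[0,0,0.013]]]'
python3 -m creep '[[[0,0,0],[0,0,0]],[[0,0,0],[0,0,0]],[[0,0,0],[0,0,0]],[[0,0,0],[0,0,0]]]' 0.048
python3 -m creep '[[[0,0,0.02],[0,0,0]],[[0,0,0.06],[0,0,0]],[[0,0,0.11],[0,0,0]],[[0,0,0.15],[0,0,0]],[[0,0,0.18],[0,0,0]],[[0,0,0.19],[0,0,0]],[[0,0,0.19],[0,0,0]]]'
```

```text
clock: 11.5
ee_pos: [0.4669, 0.3543, 0.039]
ee_rot: [0.719, 0.695, 0.0, 0.0]
contact_force: [-1.3, -1.0, 6.9]
width: 0.366
grasp_force: 20.0
clock: 12.0
ee_pos: [0.4666, 0.3541, 0.0381]
ee_rot: [0.719, 0.695, -0.0, -0.0]
contact_force: [0.2, 0.3, 0.1]
width: 0.519
grasp_force: 0.0
clock: 12.88
ee_pos: [0.4666, 0.3541, 0.2285]
ee_rot: [0.719, 0.695, 0.0, 0.0]
contact_force: [-0.5, 0.3, -0.8]
width: 0.518
grasp_force: 0.0
```

```bash
python3 -m creep '[[[0.015,-0.02,0],[0,0,0.17]],[[0.03,-0.042,0],[0,0,0.34]],[[0.046,-0.065,0],[0,0,0.51]],[[0.062,-0.087,0],[0,0,0.68]],[[0.078,-0.11,0],[0,0,0.85]],[[0.094,-0.132,-0.01],[0,0,1.02]],[[0.11,-0.154,-0.03],[0,0,1.19]],[[0.126,-0.177,-0.05],[0,0,1.36]],[[0.142,-0.2,-0.08],[0,0,1.52]],[[0.155,-0.2175,-0.11],[0,0,1.52]],[[0.155,-0.2175,-0.12],[0,0,1.52]]]' 0.062 15
python3 -m creep '[[[0,0,-0.03],[0,0,0]],[[0,0,-0.055],[0,0,0]],[[0,0,-0.068],[0,0,0]],[[0,0,-0.0715],[0,0,0]],[[0,0,-0.0715],[0,0,0]],[[0,0,-0.0715],[0,0,0]]]'
python3 -m creep '[[[0,0,0],[0,0,0]],[[0,0,0],[0,0,0]],[[0,0,0],[0,0,0]],[[0,0,0],[0,0,0]],[[0,0,0],[0,0,0]],[[0,0,0],[0,0,0]]]' 0.0 20
```

```text
clock: 14.25
ee_pos: [0.6206, 0.1354, 0.1045]
ee_rot: [0.044, 0.999, -0.001, -0.002]
contact_force: [-0.2, -0.5, 0.3]
width: 0.666
grasp_force: 0.0
clock: 15.0
ee_pos: [0.622, 0.1367, 0.0377]
ee_rot: [0.043, 0.999, 0.0, 0.001]
contact_force: [-0.5, 0.3, 0.2]
width: 0.665
grasp_force: 0.0
clock: 15.75
ee_pos: [0.6218, 0.1367, 0.037]
ee_rot: [0.043, 0.999, 0.0, 0.0]
contact_force: [-0.0, 0.4, 5.6]
width: 0.513
grasp_force: 20.0
```

```bash
python3 -m creep '[[[0,0,0.02],[0,0,0]],[[0,0,0.06],[0,0,0]],[[-0.015,0.04,0.09],[0,0,0.02]],[[-0.03,0.09,0.1],[0,0,0.04]],[[-0.048,0.14,0.1],[0,0,0.05]],[[-0.065,0.19,0.1],[0,0,0.05]],[[-0.08,0.235,0.1],[0,0,0.05]],[[-0.084,0.2495,0.09],[0,0,0.05]],[[-0.084,0.2495,0.07],[0,0,0.05]],[[-0.084,0.2495,0.05],[0,0,0.05]],[[-0.084,0.2495,0.04],[0,0,0.05]]]'
python3 -m creep '[[[0,0,-0.02],[0,0,0]],[[0,0,-0.03],[0,0,0]],[[0,0,-0.036],[0,0,0]],[[0,0,-0.0385],[0,0,0]],[[0,0,-0.0395],[0,0,0]],[[0,0,-0.0402],[0,0,0]],[[0,0,-0.0402],[0,0,0]],[[0,0,-0.0402],[0,0,0]]]'
python3 -m creep '[[[0,0,0],[0,0,0]],[[0,0,0],[0,0,0]],[[0,0,0],[0,0,0]],[[0,0,0],[0,0,0]]]' 0.06
python3 -m creep '[[[0,0,0.02],[0,0,0]],[[0,0,0.06],[0,0,0]],[[0,0,0.11],[0,0,0]],[[0,0,0.15],[0,0,0]],[[0,0,0.15],[0,0,0]]]'
```

```text
clock: 17.12
ee_pos: [0.5375, 0.3846, 0.0743]
ee_rot: [0.019, 1.0, -0.001, -0.001]
contact_force: [0.8, -0.4, -0.9]
width: 0.507
grasp_force: 20.0
clock: 18.12
ee_pos: [0.5378, 0.3863, 0.037]
ee_rot: [0.018, 1.0, 0.0, 0.0]
contact_force: [-1.9, -0.6, 6.0]
width: 0.512
grasp_force: 20.0
clock: 18.62
ee_pos: [0.5376, 0.3861, 0.0363]
ee_rot: [0.018, 1.0, -0.0, -0.0]
contact_force: [0.1, 0.1, 0.5]
width: 0.645
grasp_force: 0.0
clock: 19.25
ee_pos: [0.5386, 0.3868, 0.192]
ee_rot: [0.018, 1.0, 0.002, 0.003]
contact_force: [0.6, 0.4, 0.0]
width: 0.64
grasp_force: 0.0
```

```bash
python3 -m creep '[[[0.007,-0.045,0],[0,0,-0.02]],[[0.014,-0.1,0],[0,0,-0.04]],[[0.021,-0.155,0],[0,0,-0.05]],[[0.028,-0.21,0],[0,0,-0.05]],[[0.035,-0.265,0],[0,0,-0.05]],[[0.042,-0.32,0],[0,0,-0.05]],[[0.049,-0.375,0],[0,0,-0.05]],[[0.056,-0.43,0],[0,0,-0.05]],[[0.062,-0.475,0],[0,0,-0.05]],[[0.063,-0.4875,0],[0,0,-0.05]],[[0.063,-0.4875,-0.01],[0,0,-0.05]],[[0.063,-0.4875,-0.03],[0,0,-0.05]]]' 0.055 15
python3 -m creep '[[[0,0,-0.03],[0,0,0]],[[0,0,-0.06],[0,0,0]],[[0,0,-0.085],[0,0,0]],[[0,0,-0.1],[0,0,0]],[[0,0,-0.105],[0,0,0]],[[0,0,-0.105],[0,0,0]],[[0,0,-0.105],[0,0,0]]]'
python3 -m creep '[[[0,0,0],[0,0,0]],[[0,0,0],[0,0,0]],[[0,0,0],[0,0,0]],[[0,0,0],[0,0,0]],[[0,0,0],[0,0,0]],[[0,0,0],[0,0,0]]]' 0.0 20
```

```text
clock: 20.75
ee_pos: [0.6007, -0.1003, 0.1558]
ee_rot: [0.042, 0.999, 0.0, 0.0]
contact_force: [-0.0, 0.2, 0.1]
width: 0.594
grasp_force: 0.0
clock: 21.62
ee_pos: [0.601, -0.1014, 0.0524]
ee_rot: [0.043, 0.999, -0.0, 0.001]
contact_force: [-1.1, 0.3, -0.6]
width: 0.591
grasp_force: 0.0
clock: 22.38
ee_pos: [0.6007, -0.1014, 0.0517]
ee_rot: [0.043, 0.999, -0.0, 0.0]
contact_force: [0.1, 0.6, 4.9]
width: 0.381
grasp_force: 20.0
```

```bash
python3 -m creep '[[[0,0,0.02],[0,0,0]],[[0,0,0.06],[0,0,0]],[[0,0,0.1],[0,0,0]],[[-0.006,0.04,0.12],[0,0,0.01]],[[-0.014,0.09,0.13],[0,0,0.02]],[[-0.022,0.14,0.13],[0,0,0.03]],[[-0.03,0.19,0.13],[0,0,0.04]],[[-0.038,0.24,0.13],[0,0,0.05]],[[-0.046,0.29,0.13],[0,0,0.05]],[[-0.054,0.34,0.13],[0,0,0.05]],[[-0.062,0.385,0.13],[0,0,0.05]],[[-0.0665,0.416,0.13],[0,0,0.05]]]'
python3 -m creep '[[[0,0,-0.01],[0,0,0]],[[0,0,-0.05],[0,0,0]],[[0,0,-0.09],[0,0,0]],[[0,0,-0.115],[0,0,0]],[[0,0,-0.124],[0,0,0]],[[0,0,-0.128],[0,0,0]],[[0,0,-0.1292],[0,0,0]],[[0,0,-0.1302],[0,0,0]],[[0,0,-0.1302],[0,0,0]],[[0,0,-0.1302],[0,0,0]]]'
python3 -m creep '[[[0,0,0],[0,0,0]],[[0,0,0],[0,0,0]],[[0,0,0],[0,0,0]],[[0,0,0],[0,0,0]]]' 0.046
python3 -m creep '[[[0,0,0.02],[0,0,0]],[[0,0,0.06],[0,0,0]],[[0,0,0.11],[0,0,0]],[[0,0,0.15],[0,0,0]],[[0,0,0.15],[0,0,0]],[[0,0,0.15],[0,0,0]]]'
python3 - <<'E'
from h import *
im=pic('scene','s2.png'); pic('top','top2.png')
cv2.imwrite('pics/s2c.png',cv2.resize(im[140:360,220:460,::-1],None,fx=2.6,fy=2.6))
E
```

```text
clock: 23.88
ee_pos: [0.5334, 0.3165, 0.1825]
ee_rot: [0.017, 1.0, 0.0, 0.0]
contact_force: [1.1, 0.3, -1.5]
width: 0.384
grasp_force: 20.0
clock: 25.12
ee_pos: [0.5343, 0.3147, 0.0517]
ee_rot: [0.018, 1.0, 0.0, 0.0]
contact_force: [1.0, -0.4, 1.6]
width: 0.388
grasp_force: 20.0
clock: 25.62
ee_pos: [0.5341, 0.3146, 0.0512]
ee_rot: [0.018, 1.0, -0.0, -0.0]
contact_force: [0.2, -0.4, 0.3]
width: 0.495
grasp_force: 0.0
clock: 26.38
ee_pos: [0.534, 0.3145, 0.2015]
ee_rot: [0.018, 1.0, 0.0, 0.0]
contact_force: [-0.1, -0.6, 0.1]
width: 0.497
grasp_force: 0.0
```

View pics/s2c.png

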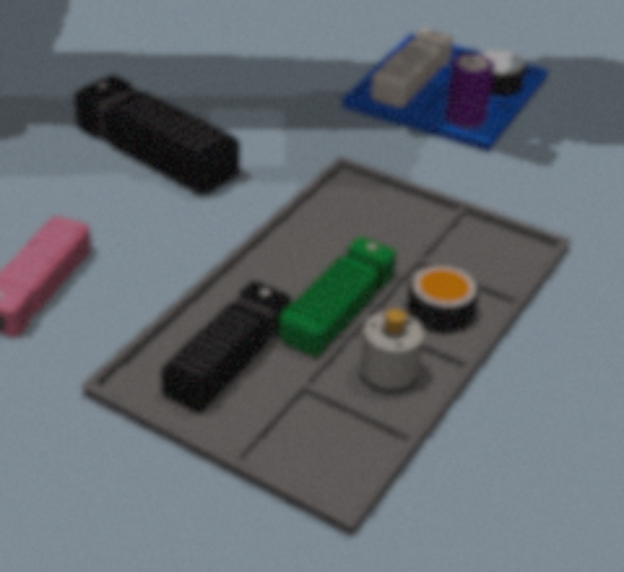

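Blue kit looks right: white handle flat, lens and battery upright. Next is green.

```bash
python3 -m creep '[[[0.001,-0.025,0],[0,0,-0.17]],[[0.002,-0.055,0],[0,0,-0.34]],[[0.004,-0.085,0],[0,0,-0.51]],[[0.005,-0.115,0],[0,0,-0.68]],[[0.007,-0.145,0],[0,0,-0.85]],[[0.009,-0.175,0],[0,0,-1.02]],[[0.011,-0.205,0],[0,0,-1.19]],[[0.013,-0.235,0],[0,0,-1.36]],[[0.014,-0.265,0],[0,0,-1.53]],[[0.015,-0.292,-0.01],[0,0,-1.62]],[[0.015,-0.292,-0.04],[0,0,-1.62]],[[0.015,-0.292,-0.07],[0,0,-1.62]]]' 0.049 20
python3 -m creep '[[[0,0,-0.02],[0,0,0]],[[0,0,-0.05],[0,0,0]],[[0,0,-0.075],[0,0,0]],[[0,0,-0.088],[0,0,0]],[[0,0,-0.0926],[0,0,0]],[[0,0,-0.0926],[0,0,0]],[[0,0,-0.0926],[0,0,0]]]'
python3 -m creep '[[[0,0,0],[0,0,0]],[[0,0,0],[0,0,0]],[[0,0,0],[0,0,0]],[[0,0,0],[0,0,0]],[[0,0,0],[0,0,0]],[[0,0,0],[0,0,0]]]' 0.0 20
```

```text
clock: 27.98
ee_pos: [0.5487, 0.0222, 0.1296]
ee_rot: [0.737, 0.676, -0.0, -0.0]
contact_force: [0.6, -0.4, -0.0]
width: 0.529
grasp_force: 0.0
clock: 28.85
ee_pos: [0.5496, 0.0226, 0.0396]
ee_rot: [0.736, 0.676, 0.0, 0.0]
contact_force: [0.5, -0.6, -0.2]
width: 0.525
grasp_force: 0.0
clock: 29.6
ee_pos: [0.5492, 0.0226, 0.039]
ee_rot: [0.737, 0.676, 0.0, 0.0]
contact_force: [-2.0, -0.6, 6.8]
width: 0.362
grasp_force: 20.0
```

```bash
python3 -m creep '[[[0,0,0.01],[0,0,0]],[[0,0,0.04],[0,0,0]],[[0,0,0.09],[0,0,0]],[[-0.012,-0.035,0.14],[0,0,-0.02]],[[-0.03,-0.085,0.18],[0,0,-0.04]],[[-0.048,-0.135,0.19],[0,0,-0.06]],[[-0.066,-0.185,0.19],[0,0,-0.08]],[[-0.084,-0.235,0.19],[0,0,-0.1]],[[-0.102,-0.285,0.19],[0,0,-0.13]],[[-0.118,-0.335,0.19],[0,0,-0.16]],[[-0.127,-0.361,0.19],[0,0,-0.16]],[[-0.127,-0.361,0.19],[0,0,-0.16]]]'
python3 -m creep '[[[0,0,0],[0,0,0]],[[0,0,0],[0,0,0]]]'
python3 - <<'E'
from h import *
im=pic('wrist','w4.png'); s=status.get_state(); print(s['ee_pos'],s['clock'])
pickle.dump(cams.camera_info('wrist'),open('w4.pkl','wb'))
E
```

```text
clock: 31.1
ee_pos: [0.4213, -0.3397, 0.2287]
ee_rot: [0.789, 0.614, -0.0, -0.0]
contact_force: [0.9, 0.6, -0.9]
width: 0.365
grasp_force: 20.0
clock: 31.35
ee_pos: [0.4225, -0.3375, 0.2288]
ee_rot: [0.788, 0.616, 0.0, 0.0]
contact_force: [0.6, 0.9, -1.4]
width: 0.365
grasp_force: 20.0
[ 0.4224676  -0.33759358  0.228825  ] 31.4
```

View pics/w4.png

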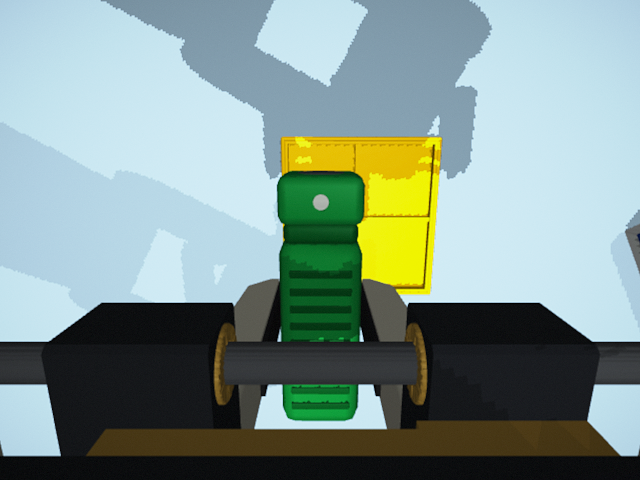

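Green is held level. The yellow tray's corners are (282,137), (442,138) and (432,293).

Run:
```python
from h import *
I=pickle.load(open('w4.pkl','rb'))
a,b,c=[px2w('wrist',u,v,.011,I)[:2] for u,v in((282,137),(442,138),(432,293))]
o=(a+c)/2; d=b-a; e=b-c; y=[np.arctan2(d[1],d[0]),np.arctan2(-e[0],e[1])]
print(a,b,c,o,np.linalg.norm(d),np.linalg.norm(e),np.degrees(y))
yaw=np.mean(y)
for p in((-.036,0),(.033,.035),(.033,-.035)): print(p,tf(o,yaw,p).round(4))
```

```text
[ 0.40780103 -0.25942903] [ 0.54393823 -0.29406563] [ 0.51034602 -0.43546222] [ 0.45907352 -0.34744562] 0.14047431361356136 0.14533213816923524 [-14.27457253 -13.3642536 ]
(-0.036, 0) [ 0.4241 -0.3388]
(0.033, 0.035) [ 0.4995 -0.3213]
(0.033, -0.035) [ 0.4828 -0.3893]
```

```bash
python3 -m creep '[[[0.0015,-0.001,-0.04],[0,0,0]],[[0.0015,-0.001,-0.09],[0,0,0]],[[0.0015,-0.001,-0.14],[0,0,0]],[[0.0015,-0.001,-0.17],[0,0,0]],[[0.0015,-0.001,-0.182],[0,0,0]],[[0.0015,-0.001,-0.187],[0,0,0]],[[0.0015,-0.001,-0.189],[0,0,0]],[[0.0015,-0.001,-0.19],[0,0,0]],[[0.0015,-0.001,-0.1905],[0,0,0]],[[0.0015,-0.001,-0.1905],[0,0,0]],[[0.0015,-0.001,-0.1905],[0,0,0]]]'
python3 -m creep '[[[0,0,0],[0,0,0]],[[0,0,0],[0,0,0]],[[0,0,0],[0,0,0]],[[0,0,0],[0,0,0]]]' 0.048
python3 -m creep '[[[0,0,0.02],[0,0,0]],[[0,0,0.06],[0,0,0]],[[0,0,0.11],[0,0,0]],[[0,0,0.15],[0,0,0]],[[0,0,0.18],[0,0,0]],[[0,0,0.19],[0,0,0]],[[0,0,0.19],[0,0,0]]]'
```

```text
clock: 32.78
ee_pos: [0.4239, -0.3396, 0.039]
ee_rot: [0.788, 0.615, 0.0, 0.0]
contact_force: [-1.8, 1.9, 6.6]
width: 0.363
grasp_force: 20.0
clock: 33.28
ee_pos: [0.4236, -0.3394, 0.0381]
ee_rot: [0.788, 0.615, -0.0, -0.0]
contact_force: [0.3, -0.5, -0.2]
width: 0.515
grasp_force: 0.0
clock: 34.15
ee_pos: [0.4236, -0.3394, 0.2285]
ee_rot: [0.788, 0.615, 0.0, 0.0]
contact_force: [0.6, -0.7, -0.8]
width: 0.52
grasp_force: 0.0
```

```bash
python3 -m creep '[[[0.018,0.03,0],[0,0,-0.16]],[[0.037,0.065,0],[0,0,-0.32]],[[0.057,0.1,0],[0,0,-0.48]],[[0.078,0.135,0],[0,0,-0.64]],[[0.098,0.17,0],[0,0,-0.8]],[[0.118,0.205,0],[0,0,-0.96]],[[0.138,0.24,0],[0,0,-1.12]],[[0.158,0.275,0],[0,0,-1.28]],[[0.175,0.305,0],[0,0,-1.41]],[[0.183,0.317,-0.02],[0,0,-1.41]],[[0.183,0.317,-0.06],[0,0,-1.41]],[[0.183,0.317,-0.09],[0,0,-1.41]]]' 0.053 20
python3 -m creep '[[[0,0,-0.02],[0,0,0]],[[0,0,-0.05],[0,0,0]],[[0,0,-0.08],[0,0,0]],[[0,0,-0.093],[0,0,0]],[[0,0,-0.0965],[0,0,0]],[[0,0,-0.0965],[0,0,0]],[[0,0,-0.0965],[0,0,0]]]'
python3 -m creep '[[[0,0,0],[0,0,0]],[[0,0,0],[0,0,0]],[[0,0,0],[0,0,0]],[[0,0,0],[0,0,0]],[[0,0,0],[0,0,0]],[[0,0,0],[0,0,0]]]' 0.0 20
```

```text
clock: 35.65
ee_pos: [0.6053, -0.0227, 0.1341]
ee_rot: [0.999, -0.04, -0.002, 0.0]
contact_force: [0.2, -0.1, -0.6]
width: 0.569
grasp_force: 0.0
clock: 36.52
ee_pos: [0.6071, -0.0224, 0.0427]
ee_rot: [0.999, -0.042, 0.001, 0.0]
contact_force: [-0.5, 0.7, 0.2]
width: 0.568
grasp_force: 0.0
clock: 37.28
ee_pos: [0.6068, -0.0224, 0.042]
ee_rot: [0.999, -0.042, 0.0, -0.0]
contact_force: [-0.9, 0.3, 6.3]
width: 0.405
grasp_force: 20.0
```

```bash
python3 -m creep '[[[0,0,0.02],[0,0,0]],[[0,0,0.06],[0,0,0]],[[0,0,0.1],[0,0,0]],[[-0.014,-0.04,0.12],[0,0,-0.02]],[[-0.03,-0.085,0.12],[0,0,-0.05]],[[-0.047,-0.13,0.12],[0,0,-0.08]],[[-0.063,-0.175,0.12],[0,0,-0.11]],[[-0.079,-0.22,0.12],[0,0,-0.14]],[[-0.095,-0.265,0.12],[0,0,-0.16]],[[-0.1075,-0.2995,0.12],[0,0,-0.16]],[[-0.1075,-0.2995,0.12],[0,0,-0.16]],[[-0.1075,-0.2995,0.11],[0,0,-0.16]]]'
python3 -m creep '[[[0,0,-0.03],[0,0,0]],[[0,0,-0.06],[0,0,0]],[[0,0,-0.09],[0,0,0]],[[0,0,-0.102],[0,0,0]],[[0,0,-0.107],[0,0,0]],[[0,0,-0.109],[0,0,0]],[[0,0,-0.1102],[0,0,0]],[[0,0,-0.1102],[0,0,0]],[[0,0,-0.1102],[0,0,0]]]'
python3 -m creep '[[[0,0,0],[0,0,0]],[[0,0,0],[0,0,0]],[[0,0,0],[0,0,0]],[[0,0,0],[0,0,0]]]' 0.05
python3 -m creep '[[[0,0,0.02],[0,0,0]],[[0,0,0.06],[0,0,0]],[[0,0,0.11],[0,0,0]],[[0,0,0.16],[0,0,0]],[[-0.03,-0.05,0.2],[0,0,0]],[[-0.06,-0.1,0.2],[0,0,0]],[[-0.09,-0.15,0.2],[0,0,0]],[[-0.12,-0.19,0.2],[0,0,0]],[[-0.12,-0.19,0.2],[0,0,0]],[[-0.12,-0.19,0.2],[0,0,0]]]'
python3 - <<'E'
from h import *
a=pic('scene','s3.png'); b=pic('top','top3.png')
r=lambda c:cv2.resize(c,(400,300))
cv2.imwrite('pics/f.png',np.vstack([np.hstack([r(a[300:480,60:300]),r(b[180:270,100:220])]),np.hstack([r(b[210:306,400:528]),r(b[140:275,210:390])])])[:,:,::-1])
print(status.get_state()['ee_pos'])
E
```

```text
clock: 38.78
ee_pos: [0.4994, -0.3218, 0.1526]
ee_rot: [0.993, -0.122, 0.001, 0.0]
contact_force: [0.2, 0.8, -1.4]
width: 0.4
grasp_force: 20.0
clock: 39.9
ee_pos: [0.4994, -0.3221, 0.042]
ee_rot: [0.993, -0.122, 0.0, 0.0]
contact_force: [0.6, -0.4, 1.2]
width: 0.408
grasp_force: 20.0
clock: 40.4
ee_pos: [0.4991, -0.3219, 0.0414]
ee_rot: [0.993, -0.122, -0.0, -0.0]
contact_force: [0.2, -0.2, 0.3]
width: 0.534
grasp_force: 0.0
clock: 41.65
ee_pos: [0.3792, -0.5117, 0.2425]
ee_rot: [0.993, -0.122, 0.0, 0.0]
contact_force: [-0.7, 0.2, 0.1]
width: 0.541
grasp_force: 0.0
[ 0.37976772 -0.51109501  0.24217707]
```

View pics/f.png

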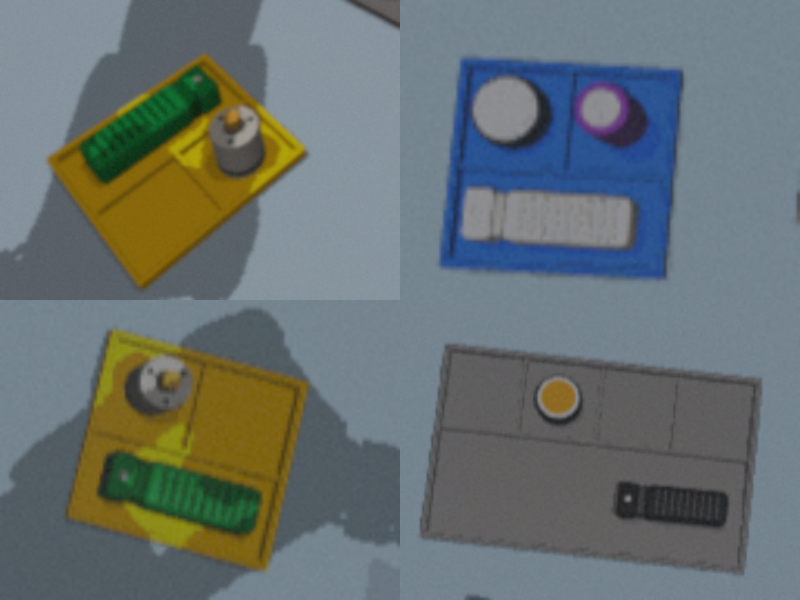

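View pics/s3.png

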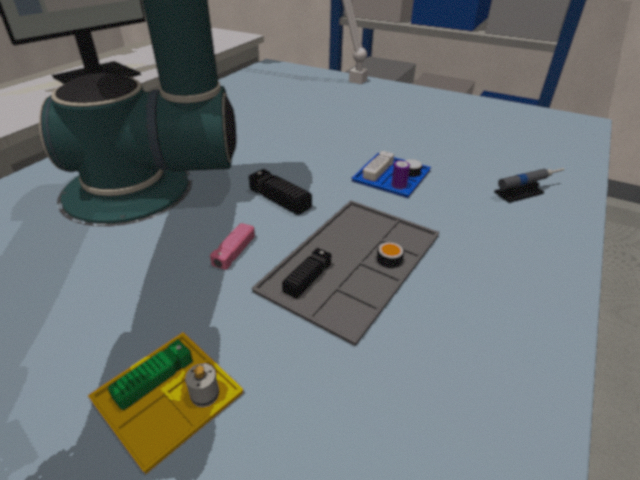

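Both kits are complete. White and green lie flat in the long bays, the lens, battery and motor each stand in a bay of their own, and black and amber are still in stock.

```bash
python3 -c "
from station import arm
print(arm.hand_in())"
```

```text
the job is handed in; nothing more can be done
None
```

The job is handed in at about 42 s of the 128 s limit: the last pictures show both kits complete with every part in its bay, the black handle and amber lens head still in the stock tray, and the look-alikes untouched.

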